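# Pack the red-clay test discs down their storage tube

### The job

The fired red-clay test discs have stuck part-way down their clear storage tube. Take the steel-footed tamper out of its stand, put it down that tube and press the discs firmly until they bottom out, then let go and leave the tamper standing in the tube on top of them. Leave the tube of pale discs as it is.

Things in the scene. Friction and masses are not known exactly. Their poses are not given: they have to be found in the camera images.
- tamper: Loose upright rod 160 mm long, 0.16 kg: steel foot 26 mm across, shaft 16 mm, round beech handle 28 mm across from 96 to 160 mm up (grip it 128 mm up). Origin: centre of the foot's underside; z up the rod. Stands in a 20 mm deep, 32 mm wide pocket of a fixed dark wooden block 72 x 72 x 40 mm: lift it 40 mm or more to clear.
- red_tube: Fixed upright clear tube on a round wooden base (90 mm across, 12 mm high), holding four brick-red discs 44 mm across. Origin: centre of the base's underside, on the table; z up the tube's axis. Bore 46 mm, outside 54 mm, rim 110 mm above the origin, bore floor at 12 mm. A like tube with pale discs stands on its left or right.
- red_discs (a joint): Height (m) of the red stack above the bore's floor: 0 bottomed out, 0.02 to 0.045 at the start. The stack's flat top is 43.5 mm plus this above red_tube's origin. A snug fit: it takes about 6 N to slide it down, and the tamper's own weight does not. At the bottom the stop is hard and the force rises: press to 12 to 20 N.
- pale_top (a point): Centre of the top face of the stack of off-white discs in the other, identical fixed tube, which must not be pushed; 64 to 89 mm above the table. It lies on that tube's axis.
Things that resemble listed ones, but are neither listed nor needed, are in the scene too. Of the things that look like the tamper, the larger one is meant.

How it is judged (in metres and radians):
On the way, in this order (a step that is already met when the one before it is completed fails the run):
1. the tamper's foot is inside the mouth of the red-disc tube while the discs are still up (horizontal distance between tamper and red_tube below 0.02 m and z of tamper in the frame of red_tube below 0.108 m and value of joint red_discs above 0.01 m), for 0.05 s.
2. the tamper presses the red discs firmly on the bottom (over 9 N) (value of joint red_discs below 0.003 m and horizontal distance between tamper and red_tube below 0.02 m and z of tamper in the frame of red_tube below 0.052 m and contact force between tamper and red_tube above 9 N).
At the end, for the whole second after the job is handed in: The red discs are bottomed out (within 3 mm), the tamper stands at rest in their tube on top of them (foot within 20 mm of the axis and no more than 55 mm above the table, leaning under 0.5 rad, as against the rim), and the pale discs are within 4 mm of where they were (value of joint red_discs below 0.003 m and horizontal distance between tamper and red_tube below 0.02 m and z of tamper in the frame of red_tube below 0.055 m and angle between tamper's own z axis and vertical below 0.5 rad and linear speed of tamper below 0.02 m/s and distance of pale_top from where it was at the start of the episode below 0.004 m); the robot touches nothing.
It fails at once if the pale discs are pushed (distance of pale_top from where it was at the start of the episode above 0.004 m).
It also fails if it takes over 38 s, if anything falls off the work surface, if the arm or the gripper's body presses on something with over 40 N, if the wrist force passes 120 N, or if a joint passes its speed limit or range.

### The arm

A 7-joint arm with a two-finger parallel gripper is mounted at the origin on the work surface. World frame = base frame: x ahead of the robot, y to its left, z up, the work surface at z = 0. Lengths are in m, angles in degrees, forces in N, time in s.
With the tool pointing down it reaches from about 0.4 to 0.85 m from the base axis. Payload 4.5 kg.
Tool frame: the origin (TCP) lies between the finger pads; the fingertips stand 25 mm ahead of it and the grasp point (between the pads) lies 6 mm ahead of it; z points along the fingers, y is the line along which they close (so a half turn about z gives the same grasp; the last joint's range is limited). The gripper opens to 85 mm and grips with 20 to 120 N. Pads are 22 mm wide; open, the fingers measure 114 mm over their backs; the gripper's body (76 mm by 85 mm) begins 54 mm behind the grasp point. The pads swing forward as they close: fully open they stand 13 mm farther back than shut.
Start: joints at [-73.923, 39.483, -11.15, 89.685, 9.013, 51.709, -12.324], TCP at [0.153, 0.606, 0.256] pointing down, gripper open.
Joint ranges: [-172.22, 172.22], [-26.19, 119.32], [-84.43, 86.54], [7.71, 146.69], [-57.33, 237.33], [2.42, 119.75], [-152.13, 152.13]. Speed limits (degrees/s): [147.25, 147.25, 180, 180, 180, 180, 180].

### API

Orientations are given as [roll, pitch, yaw] about the fixed x, y, z axes, in that order (R = Rz(yaw) Ry(pitch) Rx(roll)).
In Python, from bench import read_state, read_camera, camera_info, sign_off gives the robot as it stands.
- The arm moves only by the tool carry_out, never from a script. Its argument "steps" is a list of rows, each an object with "jaw": the opening, from 0 (shut) to 1 (fully open); "dp": the shift along the world's x, y, z as a fraction of full scale, a list of three; "twist": the turn about the world's z as a fraction of full scale. A call has exactly 10 rows; each row shifts and turns the commanded pose from where the row before left it; what a row does not reach is not made up. Full scale, the value 1, is 10 cm for a shift and 60 degrees for a turn. A row lasts 1/10 s, in which the tool goes at most 50 mm and 8.59 degrees, less where a joint would pass 70% of its speed; a pose out of reach is approached as far as the arm can. A call with a number of a shift or a turn outside -1 to 1 is refused whole. A call with a gripper value outside its range is refused whole. The fingers move at their own pace and stop on an object; "force" is the grip in N (left out, the last holds). Time passes only in rows, so rows that do not move let the fingers close, or fill a call up. It gives the time, the measured TCP pose, the force, the opening and the grip force at its end, in the units of the state.
- read_state(): the state, without advancing time (a new reading comes with each control period).
- read_camera(name): name is "side" or "top" or "wrist"; returns the picture (420x560x3 uint8, red, green, blue); there is no depth.
- camera_info(name): a dict with "camera_matrix" (3x3 intrinsics, pixels), "world_to_cam" (4x4, takes a point from world to camera coordinates); the wrist camera has in their place "mount" (4x4, takes a point from camera to tool coordinates, whose origin is the TCP and whose axes are the flange's). Camera axes: x right, y down, z forward; pixel columns grow to the right and rows downward; lengths in m; the calibration is good to about 2 mm. The wrist camera is an equidistant fisheye: a pixel r from the principal point sees the ray r / f radians off the axis. A picture is of the moment at which its call begins: read the wrist's pose just before it. camera_info takes no time and is no camera call.
- sign_off(): hands the job in; it is judged then, once.
The state is a dict: "time": time; "joints": joint angles; "qd": joint speeds; "tau": joint torques, N m; "ee_pos": TCP position; "tool_rot": TCP orientation; "force": force on the tool from outside, world axes, zero at the start; "ft_torque": the same for the moment, N m; "gripper_width": opening from 0.0 (shut) to 1.0 (fully open); "grip_force": force on a finger pad.
Only numpy, scipy, OpenCV 4.12 (cv2) and the standard library are available. Lean on these libraries where they do the work, as an engineer would, in place of code of your own. Each camera call takes 0.05 s, during which the arm holds its last target. There are 200 camera calls.

## Working session

There is one attempt and no reset: what is moved stays moved. The work goes in short steps, Python scripts to look and compute and a tool call to move; the robot and the scene stay as the last step left them, time stands still between calls to the robot, and variables do not carry over. Pictures are saved under pics/ and viewed, at most 10 in all, crops included, and the job is handed in when it is done.

Besides the shell and the picture viewer there is one more tool, called after "Call:" as name(argument=value, ...) on one line, values as JSON. carry_out: Moves the arm, as the interface text tells. Its arguments: {"type":"object","properties":{"steps":{"type":"array"},"force":{"type":"number"}},"required":["steps"]}

```bash
mkdir -p pics; python3 - <<'E'
from bench import *
import cv2,numpy as np
s=read_state();print(s['time'],s['ee_pos'],s['tool_rot'],s['force'],s['gripper_width'])
ims=[]
for n in('top','side'):
    im=read_camera(n);cv2.imwrite(f'pics/{n}0.png',im[...,::-1]);i=camera_info(n);print(n,np.round(i['camera_matrix'],1).tolist(),np.round(i['world_to_cam'],3).tolist())
print(camera_info('wrist'))
E
```

```text
0.0 [0.15259316 0.60544541 0.25546684] [-1.79893210e+02  9.05668540e-03  1.65863406e+02] [-0.05315336 -0.26515089  0.77717184] 1.00218596479919
top [[435.7, 0.0, 277.3], [0.0, 435.7, 207.7], [0.0, 0.0, 1.0]] [[0.02, -1.0, 0.02, -0.03], [-0.993, -0.022, -0.114, 0.559], [0.114, -0.017, -0.993, 0.97], [0.0, 0.0, 0.0, 1.0]]
side [[381.9, 0.0, 276.3], [0.0, 381.9, 207.8], [0.0, 0.0, 1.0]] [[-0.796, -0.606, -0.015, 0.439], [-0.461, 0.621, -0.634, 0.302], [0.393, -0.497, -0.773, 0.53], [0.0, 0.0, 0.0, 1.0]]
{'camera_matrix': array([[325.1922621 ,   0.        , 273.8826606 ],
       [  0.        , 325.1922621 , 207.84315452],
       [  0.        ,   0.        ,   1.        ]]), 'mount': array([[ 6.72711826e-04, -9.54278832e-01, -2.98917143e-01,
         7.61801833e-02],
       [ 9.99999359e-01,  3.69744129e-04,  1.07010389e-03,
         7.45595390e-04],
       [-9.10654636e-04, -2.98917671e-01,  9.54278469e-01,
        -1.17365736e-01],
       [ 0.00000000e+00,  0.00000000e+00,  0.00000000e+00,
         1.00000000e+00]])}
```

View pics/top0.png

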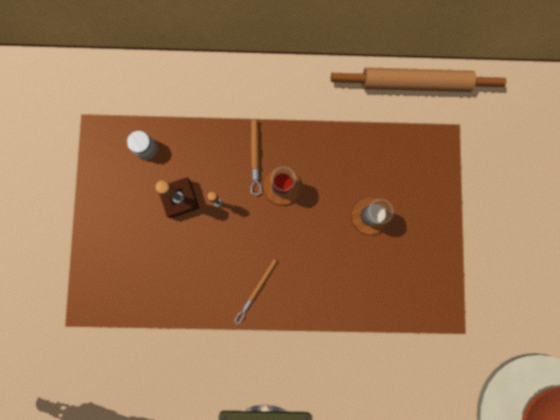

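View pics/side0.png

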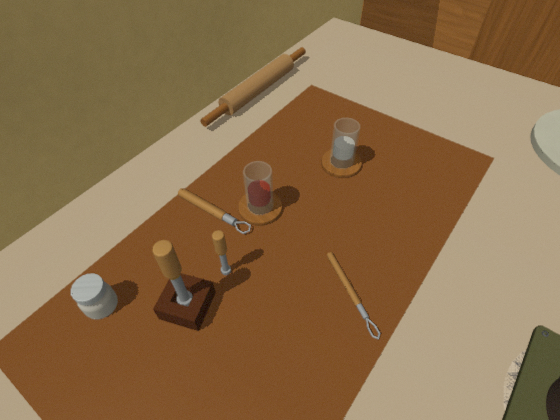

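Candidates for the tamper:
- The rod in the dark block: top (162,187), side (168,260). It is large and stands in the stand.
- The small free-standing rod: top (212,197), side (220,245), a decoy.
- The two whisks: top (255,150) and (258,290).

I choose the one in the block and check it in a close crop.

```bash
python3 - <<'E'
import cv2,numpy as np
t=cv2.imread('pics/top0.png');s=cv2.imread('pics/side0.png')
def c(im,x,y,w,h,f):return cv2.resize(im[y:y+h,x:x+w],None,fx=f,fy=f,interpolation=cv2.INTER_CUBIC)
a=np.vstack([np.hstack([c(t,140,165,100,65,4),c(t,250,150,100,65,4)]),
 np.hstack([c(s,145,230,100,85,4),c(s,225,150,100,85,4)])])
cv2.imwrite('pics/crop1.png',a[:600])
E
```

```text
(no output)
```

View pics/crop1.png

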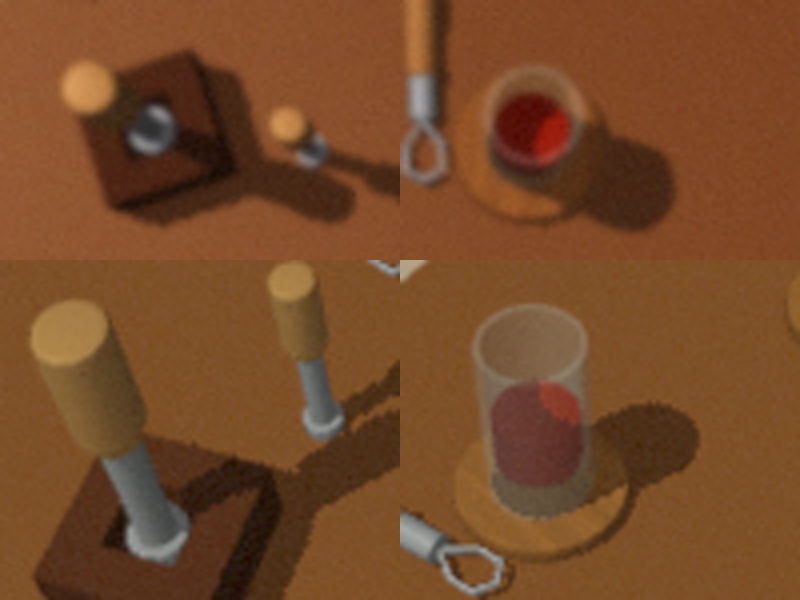

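The crop confirms the choice: the large beech-handled rod in the dark block (left) is the tamper, and the smaller one beside it is a decoy. The red stack is in the middle tube. Next I triangulate, with ellipse centres read from the crop.

```bash
cat > h.py <<'E'
from bench import *
import numpy as np,cv2
P={n:camera_info(n)['camera_matrix']@camera_info(n)['world_to_cam'][:3] for n in('top','side')}
def tri(a,b):
    X=cv2.triangulatePoints(P['top'],P['side'],np.float64(a).reshape(2,1),np.float64(b).reshape(2,1))[:,0];return X[:3]/X[3]
def plane(n,p,z):
    M=P[n];H=np.c_[M[:,0],M[:,1],M[:,2]*z+M[:,3]];q=np.linalg.solve(H,[*p,1]);return q[:2]/q[2]
def proj(n,X):
    q=P[n]@[*X,1];return q[:2]/q[2]
E
python3 - <<'E'
from h import *
np.set_printoptions(precision=4,suppress=True)
for k,a,b,z in [('handle top',(162,186.7),(162.8,247.8),.18),('foot top',(178,197.5),(184.2,298),.03),('rim',(283,178.8),(257.5,171.7),.11),('base top',(283,187.5),(260.2,207),.012),('small top',(212.3,196.5),(218,235),.1),('pale rim',(379,211),(346,128),.11)]:
    print(k,tri(a,b),'planes',plane('top',a,z),plane('side',b,z))
# refine handle: orange mask in top
t=cv2.imread('pics/top0.png')
h=cv2.cvtColor(t,cv2.COLOR_BGR2HSV)[175:200,150:175]
m=((h[...,2]>165)&(h[...,1]<190)).astype(np.uint8);c=max(cv2.findContours(m,0,2)[0],key=cv2.contourArea)
print(np.array(cv2.minEnclosingCircle(c)[0])+[150,175],cv2.minEnclosingCircle(c)[1],h[12,12])
# block top corners (top view) centre
print('block',plane('top',(140+155/4,165+127/4),.04))
c0=np.array([140,165]);print([plane('top',c0+np.array(q)/4,.04) for q in[(190,52),(234,170),(116,208)]])
E
```

```text
handle top [0.5795 0.212  0.1768] planes [0.579  0.2112] [0.5773 0.213 ]
foot top [0.5796 0.2122 0.0264] planes [0.5784 0.2108] [0.5788 0.2136]
rim [ 0.6139 -0.0278  0.1066] planes [ 0.6132 -0.0278] [ 0.6118 -0.0252]
base top [ 0.6134 -0.0304  0.0018] planes [ 0.6103 -0.0311] [ 0.6098 -0.0231]
small top [0.5721 0.1219 0.1105] planes [0.5729 0.1228] [0.5793 0.1179]
pale rim [ 0.5492 -0.2352  0.1037] planes [ 0.5486 -0.2335] [ 0.5457 -0.228 ]
[160.7143 186.2857] 6.326268196105957 [ 15 153 204]
block [0.5788 0.2071]
[array([0.6226, 0.1891]), array([0.5552, 0.1612]), array([0.532 , 0.2269])]
```

Call:
carry_out(steps=[{"jaw":1,"dp":[0.3,-0.28,0],"twist":0},{"jaw":1,"dp":[0.3,-0.28,0],"twist":0},{"jaw":1,"dp":[0.3,-0.28,0],"twist":0},{"jaw":1,"dp":[0.3,-0.28,0],"twist":0},{"jaw":1,"dp":[0.3,-0.28,0],"twist":0},{"jaw":1,"dp":[0.3,-0.28,0],"twist":0},{"jaw":1,"dp":[0.3,-0.28,0],"twist":0},{"jaw":1,"dp":[0.3,-0.28,0],"twist":0},{"jaw":1,"dp":[0.3,-0.28,0],"twist":0},{"jaw":1,"dp":[0.3,-0.28,0],"twist":0}], force=80)

```text
time: 1.1
ee_pos: [0.4535, 0.3246, 0.256]
tool_rot: [-180.0, -0.0, 165.9]
force: [0.2, 0.9, -0.1]
gripper_width: 0.998
grip_force: 0.0
```

Remaining to above the tamper: about (0.126, -0.113).

Call:
carry_out(steps=[{"jaw":1,"dp":[0.21,-0.19,0],"twist":0},{"jaw":1,"dp":[0.21,-0.19,0],"twist":0},{"jaw":1,"dp":[0.21,-0.19,0],"twist":0},{"jaw":1,"dp":[0.21,-0.19,0],"twist":0},{"jaw":1,"dp":[0.21,-0.19,0],"twist":0},{"jaw":1,"dp":[0.21,-0.19,0],"twist":0},{"jaw":1,"dp":[0,0,0],"twist":0},{"jaw":1,"dp":[0,0,0],"twist":0},{"jaw":1,"dp":[0,0,0],"twist":0},{"jaw":1,"dp":[0,0,0],"twist":0}])

```text
time: 2.1
ee_pos: [0.5776, 0.2134, 0.2563]
tool_rot: [180.0, -0.1, 166.0]
force: [0.5, 0.1, 0.6]
gripper_width: 1.005
grip_force: 0.0
```

```bash
python3 - <<'E'
from h import *
from scipy.spatial.transform import Rotation as R
s=read_state();im=read_camera('wrist');cv2.imwrite('pics/w1.png',im[...,::-1])
print(s['ee_pos'],s['tool_rot'])
i=camera_info('wrist');T=np.eye(4);T[:3,:3]=R.from_euler('xyz',s['tool_rot'],degrees=True).as_matrix();T[:3,3]=s['ee_pos'];C=T@i['mount']
K=i['camera_matrix']
for X in[(.579,.212,.18),(.613,-.0275,.11),(.613,-.0275,.012)]:
    c=np.linalg.inv(C)@[*X,1];r=np.hypot(c[0],c[1]);th=np.arctan2(r,c[2]);print(K[:2,2]+K[0,0]*th*c[:2]/r)
E
```

```text
[0.57762216 0.21344089 0.25629515] [ 1.79973641e+02 -5.73834036e-02  1.65992101e+02]
[270.64981286 233.55528747]
[ 67.96835415 282.8022395 ]
[105.44008494 247.41064694]
```

View pics/w1.png

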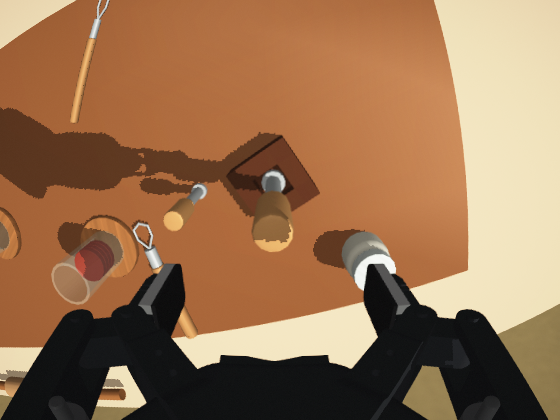

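The wrist view shows the handle top at about (273,234) against a predicted (271,234), so the fix is good to about 1.5 mm. The red tube's rim is at about (71,283) against (68,283). Now I descend and grasp.

Call:
carry_out(steps=[{"jaw":1,"dp":[0.01,0,-0.17],"twist":0},{"jaw":1,"dp":[0,0,-0.17],"twist":0},{"jaw":1,"dp":[0,0,-0.17],"twist":0},{"jaw":1,"dp":[0,0,-0.17],"twist":0},{"jaw":1,"dp":[0,0,-0.17],"twist":0},{"jaw":1,"dp":[0,0,-0.17],"twist":0},{"jaw":1,"dp":[0,0,0],"twist":0},{"jaw":1,"dp":[0,0,0],"twist":0},{"jaw":0,"dp":[0,0,0],"twist":0},{"jaw":0,"dp":[0,0,0],"twist":0}], force=80)

```text
time: 3.15
ee_pos: [0.5802, 0.2125, 0.1554]
tool_rot: [179.9, 0.1, 165.9]
force: [1.0, -0.0, 0.6]
gripper_width: 0.688
grip_force: 0.0
```

Call:
carry_out(steps=[{"jaw":0,"dp":[0,0,0],"twist":0},{"jaw":0,"dp":[0,0,0],"twist":0},{"jaw":0,"dp":[0,0,0],"twist":0},{"jaw":0,"dp":[0,0,0],"twist":0},{"jaw":0,"dp":[0,0,0],"twist":0},{"jaw":0,"dp":[0,0,0],"twist":0},{"jaw":0,"dp":[0,0,0],"twist":0},{"jaw":0,"dp":[0,0,0],"twist":0},{"jaw":0,"dp":[0,0,0],"twist":0},{"jaw":0,"dp":[0,0,0],"twist":0}])

```text
time: 4.15
ee_pos: [0.5802, 0.2122, 0.155]
tool_rot: [180.0, 0.1, 165.9]
force: [-0.2, -0.6, 5.0]
gripper_width: 0.31
grip_force: 78.5
```

Gripped: the opening is about 26 mm and the force 78 N. I lift 120 mm.

Call:
carry_out(steps=[{"jaw":0,"dp":[0,0,0.1],"twist":0},{"jaw":0,"dp":[0,0,0.1],"twist":0},{"jaw":0,"dp":[0,0,0.15],"twist":0},{"jaw":0,"dp":[0,0,0.15],"twist":0},{"jaw":0,"dp":[0,0,0.15],"twist":0},{"jaw":0,"dp":[0,0,0.15],"twist":0},{"jaw":0,"dp":[0,0,0.15],"twist":0},{"jaw":0,"dp":[0,0,0.15],"twist":0},{"jaw":0,"dp":[0,0,0.1],"twist":0},{"jaw":0,"dp":[0,0,0],"twist":0}])

```text
time: 5.15
ee_pos: [0.5804, 0.2125, 0.2761]
tool_rot: [179.9, 0.1, 165.9]
force: [-0.2, -0.0, -2.1]
gripper_width: 0.311
grip_force: 78.7
```

Call:
carry_out(steps=[{"jaw":0,"dp":[0.02,-0.12,0],"twist":0},{"jaw":0,"dp":[0.02,-0.12,0],"twist":0},{"jaw":0,"dp":[0.02,-0.12,0],"twist":0},{"jaw":0,"dp":[0.02,-0.12,0],"twist":0},{"jaw":0,"dp":[0.02,-0.12,0],"twist":0},{"jaw":0,"dp":[0.02,-0.12,0],"twist":0},{"jaw":0,"dp":[0.02,-0.12,0],"twist":0},{"jaw":0,"dp":[0.02,-0.12,0],"twist":0},{"jaw":0,"dp":[0.02,-0.12,0],"twist":0},{"jaw":0,"dp":[0.02,-0.12,0],"twist":0}])

```text
time: 6.15
ee_pos: [0.5998, 0.0911, 0.2743]
tool_rot: [180.0, 0.0, 165.9]
force: [-0.3, -0.6, -1.4]
gripper_width: 0.309
grip_force: 78.7
```

Call:
carry_out(steps=[{"jaw":0,"dp":[0.01,-0.15,0],"twist":0},{"jaw":0,"dp":[0.01,-0.15,0],"twist":0},{"jaw":0,"dp":[0.02,-0.15,0],"twist":0},{"jaw":0,"dp":[0.02,-0.15,0],"twist":0},{"jaw":0,"dp":[0.02,-0.15,0],"twist":0},{"jaw":0,"dp":[0.02,-0.15,0],"twist":0},{"jaw":0,"dp":[0.02,-0.15,0],"twist":0},{"jaw":0,"dp":[0.01,-0.15,0],"twist":0},{"jaw":0,"dp":[0,0,0],"twist":0},{"jaw":0,"dp":[0,0,0],"twist":0}])

```text
time: 7.15
ee_pos: [0.6126, -0.0279, 0.2743]
tool_rot: [180.0, -0.0, 165.8]
force: [-0.2, 0.9, -0.9]
gripper_width: 0.308
grip_force: 78.8
```

```bash
python3 - <<'E'
from h import *
s=read_state();print(s['time'],s['ee_pos'],s['tool_rot'],s['force'])
a,b=read_camera('top'),read_camera('side')
p,q=proj('top',(.613,-.0275,.12)).astype(int),proj('side',(.613,-.0275,.12)).astype(int);print(p,q)
f=lambda im,p:cv2.resize(im[p[1]-60:p[1]+60,p[0]-40:p[0]+40],None,fx=5,fy=5,interpolation=cv2.INTER_CUBIC)
cv2.imwrite('pics/c2.png',np.hstack([f(a,p),f(b,q)])[...,::-1])
E
```

```text
7.15 [ 0.61262639 -0.02786802  0.27427873] [ 1.79958857e+02 -1.54949240e-02  1.65830663e+02] [-0.21756344  0.88600655 -0.93375652]
[283 178] [257 166]
```

View pics/c2.png

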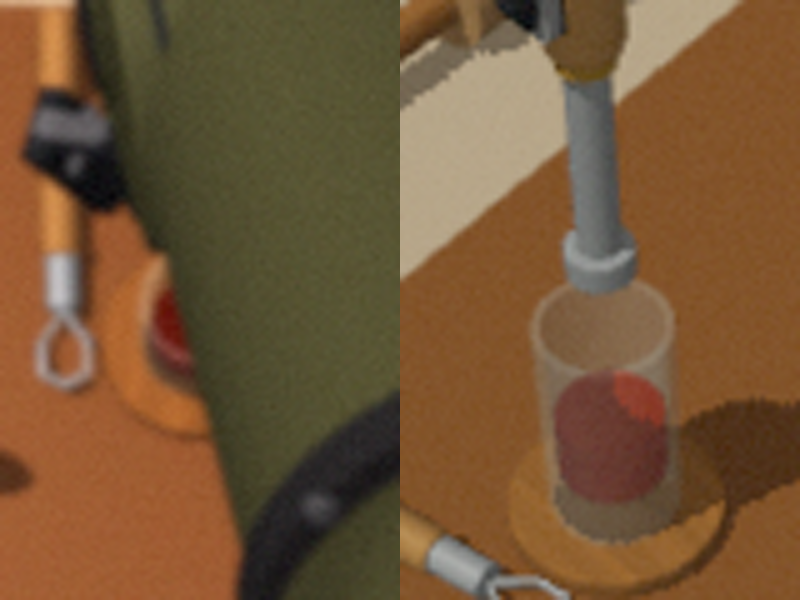

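The side view shows the tamper hanging upright over the tube. The foot centre is at crop x≈600 and the rim centre at x≈604, roughly 1 mm apart. I enter the mouth next.

Call:
carry_out(steps=[{"jaw":0,"dp":[0,0,-0.05],"twist":0},{"jaw":0,"dp":[0,0,-0.05],"twist":0},{"jaw":0,"dp":[0,0,-0.05],"twist":0},{"jaw":0,"dp":[0,0,-0.05],"twist":0},{"jaw":0,"dp":[0,0,-0.05],"twist":0},{"jaw":0,"dp":[0,0,-0.05],"twist":0},{"jaw":0,"dp":[0,0,-0.05],"twist":0},{"jaw":0,"dp":[0,0,-0.05],"twist":0},{"jaw":0,"dp":[0,0,0],"twist":0},{"jaw":0,"dp":[0,0,0],"twist":0}])

```text
time: 8.25
ee_pos: [0.6127, -0.0279, 0.2342]
tool_rot: [180.0, -0.0, 165.9]
force: [-0.8, 0.7, -2.5]
gripper_width: 0.308
grip_force: 78.8
```

Call:
carry_out(steps=[{"jaw":0,"dp":[0,0,-0.03],"twist":0},{"jaw":0,"dp":[0,0,-0.03],"twist":0},{"jaw":0,"dp":[0,0,-0.03],"twist":0},{"jaw":0,"dp":[0,0,-0.03],"twist":0},{"jaw":0,"dp":[0,0,-0.03],"twist":0},{"jaw":0,"dp":[0,0,-0.03],"twist":0},{"jaw":0,"dp":[0,0,-0.03],"twist":0},{"jaw":0,"dp":[0,0,-0.03],"twist":0},{"jaw":0,"dp":[0,0,-0.03],"twist":0},{"jaw":0,"dp":[0,0,-0.03],"twist":0}])

```text
time: 9.25
ee_pos: [0.6127, -0.0279, 0.204]
tool_rot: [180.0, -0.0, 165.9]
force: [-0.0, 0.9, -0.9]
gripper_width: 0.309
grip_force: 78.8
```

Call:
carry_out(steps=[{"jaw":0,"dp":[0,0,-0.02],"twist":0},{"jaw":0,"dp":[0,0,-0.02],"twist":0},{"jaw":0,"dp":[0,0,-0.02],"twist":0},{"jaw":0,"dp":[0,0,-0.02],"twist":0},{"jaw":0,"dp":[0,0,-0.02],"twist":0},{"jaw":0,"dp":[0,0,-0.02],"twist":0},{"jaw":0,"dp":[0,0,-0.02],"twist":0},{"jaw":0,"dp":[0,0,-0.02],"twist":0},{"jaw":0,"dp":[0,0,0],"twist":0},{"jaw":0,"dp":[0,0,0],"twist":0}])

```text
time: 10.25
ee_pos: [0.6127, -0.0279, 0.188]
tool_rot: [180.0, -0.0, 165.9]
force: [0.4, -0.4, 1.3]
gripper_width: 0.305
grip_force: 78.9
```

Call:
carry_out(steps=[{"jaw":0,"dp":[0,0,-0.01],"twist":0},{"jaw":0,"dp":[0,0,-0.01],"twist":0},{"jaw":0,"dp":[0,0,-0.01],"twist":0},{"jaw":0,"dp":[0,0,-0.01],"twist":0},{"jaw":0,"dp":[0,0,-0.01],"twist":0},{"jaw":0,"dp":[0,0,-0.01],"twist":0},{"jaw":0,"dp":[0,0,0],"twist":0},{"jaw":0,"dp":[0,0,0],"twist":0},{"jaw":0,"dp":[0,0,0],"twist":0},{"jaw":0,"dp":[0,0,0],"twist":0}])

```text
time: 11.25
ee_pos: [0.6126, -0.0279, 0.1821]
tool_rot: [180.0, -0.0, 165.9]
force: [0.4, -0.3, 0.4]
gripper_width: 0.309
grip_force: 78.9
```

```bash
python3 - <<'E'
from h import *
print(read_state()['force'])
b=read_camera('side')
q=(257,176);cv2.imwrite('pics/c3.png',cv2.resize(b[116:236,217:297],None,fx=5,fy=5,interpolation=cv2.INTER_CUBIC)[...,::-1])
E
```

```text
[ 0.38370765 -0.26561378  0.38876763]
```

View pics/c3.png

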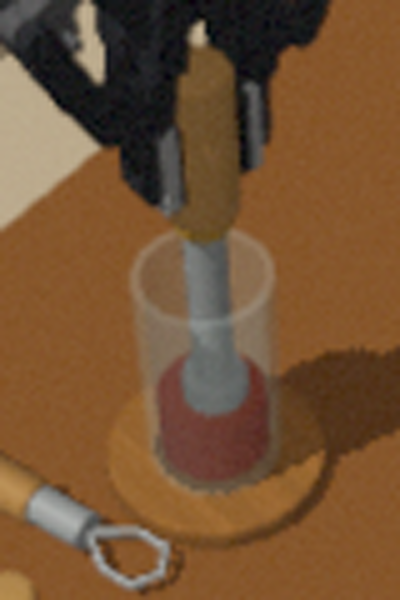

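The foot is on the discs at about (215,400). The stack has slid down, with a gap of only about 2-4 mm left at (215,485). I continue in small steps.

Call:
carry_out(steps=[{"jaw":0,"dp":[0,0,-0.01],"twist":0},{"jaw":0,"dp":[0,0,-0.01],"twist":0},{"jaw":0,"dp":[0,0,-0.01],"twist":0},{"jaw":0,"dp":[0,0,0],"twist":0},{"jaw":0,"dp":[0,0,0],"twist":0},{"jaw":0,"dp":[0,0,0],"twist":0},{"jaw":0,"dp":[0,0,0],"twist":0},{"jaw":0,"dp":[0,0,0],"twist":0},{"jaw":0,"dp":[0,0,0],"twist":0},{"jaw":0,"dp":[0,0,0],"twist":0}])

```text
time: 12.3
ee_pos: [0.6126, -0.0279, 0.1792]
tool_rot: [180.0, -0.0, 165.9]
force: [0.6, -0.2, 2.0]
gripper_width: 0.31
grip_force: 78.9
```

Call:
carry_out(steps=[{"jaw":0,"dp":[0,0,-0.01],"twist":0},{"jaw":0,"dp":[0,0,-0.005],"twist":0},{"jaw":0,"dp":[0,0,0],"twist":0},{"jaw":0,"dp":[0,0,0],"twist":0},{"jaw":0,"dp":[0,0,0],"twist":0},{"jaw":0,"dp":[0,0,0],"twist":0},{"jaw":0,"dp":[0,0,0],"twist":0},{"jaw":0,"dp":[0,0,0],"twist":0},{"jaw":0,"dp":[0,0,0],"twist":0},{"jaw":0,"dp":[0,0,0],"twist":0}])

```text
time: 13.3
ee_pos: [0.6128, -0.0279, 0.1785]
tool_rot: [180.0, 0.0, 165.9]
force: [-1.3, -0.2, 6.9]
gripper_width: 0.305
grip_force: 79.3
```

Call:
carry_out(steps=[{"jaw":0,"dp":[0,0,-0.005],"twist":0},{"jaw":0,"dp":[0,0,-0.003],"twist":0},{"jaw":0,"dp":[0,0,0],"twist":0},{"jaw":0,"dp":[0,0,0],"twist":0},{"jaw":0,"dp":[0,0,0],"twist":0},{"jaw":0,"dp":[0,0,0],"twist":0},{"jaw":0,"dp":[0,0,0],"twist":0},{"jaw":0,"dp":[0,0,0],"twist":0},{"jaw":0,"dp":[0,0,0],"twist":0},{"jaw":0,"dp":[0,0,0],"twist":0}])

```text
time: 14.3
ee_pos: [0.6131, -0.028, 0.1784]
tool_rot: [180.0, 0.1, 165.9]
force: [-1.5, -0.6, 11.3]
gripper_width: 0.31
grip_force: 79.5
```

Hard stop confirmed: 11.3 N reading, about 13 N with the tamper's weight. I go a little firmer.

Call:
carry_out(steps=[{"jaw":0,"dp":[0,0,-0.005],"twist":0},{"jaw":0,"dp":[0,0,0],"twist":0},{"jaw":0,"dp":[0,0,0],"twist":0},{"jaw":0,"dp":[0,0,0],"twist":0},{"jaw":0,"dp":[0,0,0],"twist":0},{"jaw":0,"dp":[0,0,0],"twist":0},{"jaw":0,"dp":[0,0,0],"twist":0},{"jaw":0,"dp":[0,0,0],"twist":0},{"jaw":0,"dp":[0,0,0],"twist":0},{"jaw":0,"dp":[0,0,0],"twist":0}])

```text
time: 15.3
ee_pos: [0.6132, -0.028, 0.1784]
tool_rot: [180.0, 0.1, 165.8]
force: [-2.4, -0.3, 14.3]
gripper_width: 0.312
grip_force: 80.0
```

Pressed firmly. I relieve the load, then open.

Call:
carry_out(steps=[{"jaw":0,"dp":[0,0,0.01],"twist":0},{"jaw":0,"dp":[0,0,0.01],"twist":0},{"jaw":0,"dp":[0,0,0],"twist":0},{"jaw":0.4,"dp":[0,0,0],"twist":0},{"jaw":0.5,"dp":[0,0,0],"twist":0},{"jaw":0.6,"dp":[0,0,0],"twist":0},{"jaw":0.7,"dp":[0,0,0],"twist":0},{"jaw":0.8,"dp":[0,0,0],"twist":0},{"jaw":0.8,"dp":[0,0,0],"twist":0},{"jaw":0.8,"dp":[0,0,0],"twist":0}])

```text
time: 16.3
ee_pos: [0.6127, -0.0279, 0.1785]
tool_rot: [180.0, 0.0, 165.9]
force: [0.7, 0.1, 0.2]
gripper_width: 0.803
grip_force: 0.0
```

Call:
carry_out(steps=[{"jaw":0.8,"dp":[0,0,0.05],"twist":0},{"jaw":0.8,"dp":[0,0,0.1],"twist":0},{"jaw":0.8,"dp":[0,0,0.15],"twist":0},{"jaw":0.8,"dp":[0,0,0.15],"twist":0},{"jaw":0.8,"dp":[0,0,0.15],"twist":0},{"jaw":0.8,"dp":[0,0,0.15],"twist":0},{"jaw":0.8,"dp":[0,0,0.15],"twist":0},{"jaw":0.8,"dp":[0,0,0.1],"twist":0},{"jaw":0.8,"dp":[0,0,0],"twist":0},{"jaw":0.8,"dp":[0,0,0],"twist":0}])

```text
time: 17.3
ee_pos: [0.6125, -0.0279, 0.2785]
tool_rot: [180.0, -0.0, 165.9]
force: [0.0, 0.7, -0.2]
gripper_width: 0.801
grip_force: 0.0
```

```bash
python3 - <<'E'
from h import *
print(read_state()['force'])
b=read_camera('side')
cv2.imwrite('pics/c4.png',cv2.resize(b[96:236,217:377],None,fx=4,fy=4,interpolation=cv2.INTER_CUBIC)[...,::-1])
E
```

```text
[ 0.02138582  0.67814826 -0.19127197]
```

View pics/c4.png

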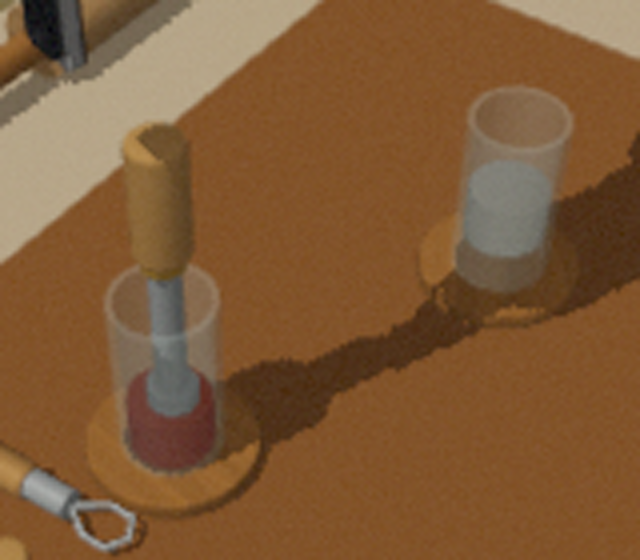

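The tamper stands upright in the red tube at (165,270). Its discs are on the floor at (172,460), the pale stack at (510,210) is untouched, and the gripper is clear.

```bash
python3 -c "
from bench import *
print(sign_off())"
```

```text
the job is handed in; nothing more can be done
None
```

The red discs are bottomed out, pressed at about 14 N on the wrist sensor, with the tamper left standing on top of them and the pale tube untouched; the job was handed in at about 17 s, and no verdict came back.

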